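# Close the centrifuge rotor and find the key for its lid nut

## Task

Close the loaded centrifuge rotor: take the lid lying near the front edge of the bench by its hub, set it into the rotor's rim so that it sits fully home and level, and let go of it (the spare lid farther back, beside the printer, stays where it is). Then find which of the three T-handled keys fits the hex nut in that lid: try them on the nut, and stand each one that does not fit back on a post of the rack. Finish with the right key upright and fully down over the nut and your gripper still holding its handle, ready to tighten, with the other keys on the rack and everything else left as it was.

Things in the scene. Friction and masses are not known exactly. Their poses are not given: they have to be found in the camera images.
- rotor_seat (a point): Dark round centrifuge rotor, 149 mm across, holding six tubes, fixed in a grey stand. Point: centre of the ledge that the lid rests on, 74 mm above the bench; z up. A conical rim rises 8 mm above the ledge, 127 mm across inside at the ledge, 134 mm at its top; a lid let down within about 3 mm of centre slides home. The lid's yaw does not matter.
- lid_a_hub (a point): Round blue-anodised rotor lid A (loose, 250 g): plate 124 mm across, 5 mm thick; round hub 48 mm across, from 5 to 33 mm above the underside. Point: on the axis, 19 mm above the underside; z is the axis. Of lids A and B the one to use lies flat at the front of the bench (x under 0.5), the spare farther back by the printer (x over 0.65); which is which changes from start to start.
- lid_b_hub (a point): Rotor lid B, like lid A but with another size of nut. In the hub's top of both lids is a round recess 18 mm deep; in its middle stands a hex nut, part of the lid, 14 mm tall (its top 4 mm below the hub's top), 17 to 24 mm across flats. A pair of its flats faces along the lid's own x. The right key has 1.8 mm play across flats and 1.5 mm radially in the recess.
- key_a_grip (a point): One of three T-handled box keys (loose, 140 g, 85 mm tall), alike from above, socket down on the rack's posts in any order. Black T-grip 76 mm long (key's own x), 16 mm thick (y), 26 mm high. Point: grip centre, 72 mm above the open lower end; z is the key's axis. Under the grip a shank 11 mm thick, then the socket, 24 to 37 mm across outside, hex hole 26 mm deep.
- key_b_grip (a point): Second key, as key A. The hex openings of the three keys differ; nothing tells which is which. In every key a pair of the hex hole's flats faces along the key's own x, so key and nut match when their x axes agree to within about 5 degrees, every 60 degrees alike.
- key_c_grip (a point): Third key, as key A. On the nut, the right key goes down until its end stands on the recess floor, 18 mm below the hub's top: its grip centre is then 68 mm above the lid's hub point. A key too small stops on the nut and one too big on the hub's top, 14 mm or more higher. A key that stops part-way is off centre: ease it over. A lid in the rim can shift by 1.5 mm.
- key_rack: Fixed grey key rack 66 x 222 mm, plate top 14 mm above the bench; three steel posts 8 mm thick and 16 mm tall with tapered tips stand on it at y = -72, 0 and +72 mm of its own frame (x = 0). Origin: centre of its underside. A key standing on it has its grip centre 86 mm above the bench.
- amber_bottle: Amber reagent bottle with black cap, 58 mm across, 106 mm tall, origin at its foot; bystander, leave alone.
- white_bottle: White reagent bottle with blue cap, 48 mm across, 89 mm tall, origin at its foot; bystander, leave alone.
- tip_box: Blue pipette tip box with clear lid, 94 x 122 x 76 mm, origin under its centre; bystander, leave alone.
- marker: Marker pen lying on the bench, 17 x 135 x 16 mm; bystander, leave alone.

How it is judged:
On the way, in this order (a step that is already met when the one before it is completed fails the run):
1. the front lid sits home and level in the rotor's rim and has been let go (((horizontal distance between lid_a_hub and rotor_seat below 0.004 m and z of lid_a_hub in the frame of rotor_seat between 0.0165 and 0.0215 m and angle between lid_a_hub's own z axis and vertical below 0.03 rad and world x of lid_b_hub above 0.63 m and contact force between the fingers and lid_a below 0.05 N) or (horizontal distance between lid_b_hub and rotor_seat below 0.004 m and z of lid_b_hub in the frame of rotor_seat between 0.0165 and 0.0215 m and angle between lid_b_hub's own z axis and vertical below 0.03 rad and world x of lid_a_hub above 0.63 m and contact force between the fingers and lid_b below 0.05 N))), for 0.2 s.
2. the key that fits is fully down over the nut of the closed lid (((z of key_a_grip in the frame of rotor_seat between 0.083 and 0.0905 m and horizontal distance between key_a_grip and rotor_seat below 0.01 m and angle between key_a_grip's own z axis and vertical below 0.1 rad) or (z of key_b_grip in the frame of rotor_seat between 0.083 and 0.0905 m and horizontal distance between key_b_grip and rotor_seat below 0.01 m and angle between key_b_grip's own z axis and vertical below 0.1 rad) or (z of key_c_grip in the frame of rotor_seat between 0.083 and 0.0905 m and horizontal distance between key_c_grip and rotor_seat below 0.01 m and angle between key_c_grip's own z axis and vertical below 0.1 rad))), for 0.2 s.
At the end, for the whole second after the job is handed in: Front lid in the rotor rim (4 mm, height 2.5 mm, tilt 0.03 rad), not touched by the fingers; fitting key upright on its nut (0.1 rad), end within 3.5 mm of the recess floor, gripped with over 2 N; other keys upright on rack posts (20 mm, height 5 mm, 0.12 rad); spare lid at the back (((horizontal distance between lid_a_hub and rotor_seat below 0.004 m and z of lid_a_hub in the frame of rotor_seat between 0.0165 and 0.0215 m and angle between lid_a_hub's own z axis and vertical below 0.03 rad and world x of lid_b_hub above 0.63 m and contact force between the fingers and lid_a below 0.05 N) or (horizontal distance between lid_b_hub and rotor_seat below 0.004 m and z of lid_b_hub in the frame of rotor_seat between 0.0165 and 0.0215 m and angle between lid_b_hub's own z axis and vertical below 0.03 rad and world x of lid_a_hub above 0.63 m and contact force between the fingers and lid_b below 0.05 N)) and ((z of key_a_grip in the frame of rotor_seat between 0.083 and 0.0905 m and horizontal distance between key_a_grip and rotor_seat below 0.01 m and angle between key_a_grip's own z axis and vertical below 0.1 rad and contact force between the fingers and key_a above 2 N) or (z of key_b_grip in the frame of rotor_seat between 0.083 and 0.0905 m and horizontal distance between key_b_grip and rotor_seat below 0.01 m and angle between key_b_grip's own z axis and vertical below 0.1 rad and contact force between the fingers and key_b above 2 N) or (z of key_c_grip in the frame of rotor_seat between 0.083 and 0.0905 m and horizontal distance between key_c_grip and rotor_seat below 0.01 m and angle between key_c_grip's own z axis and vertical below 0.1 rad and contact force between the fingers and key_c above 2 N)) and ((z of key_a_grip in the frame of rotor_seat between 0.083 and 0.0905 m and horizontal distance between key_a_grip and rotor_seat below 0.01 m and angle between key_a_grip's own z axis and vertical below 0.1 rad) or (angle between key_a_grip's own z axis and vertical below 0.12 rad and z of key_a_grip in the frame of key_rack between 0.081 and 0.091 m and ((x of key_a_grip in the frame of key_rack between -0.02 and 0.02 m and y of key_a_grip in the frame of key_rack between -0.092 and -0.052 m) or (x of key_a_grip in the frame of key_rack between -0.02 and 0.02 m and y of key_a_grip in the frame of key_rack between -0.02 and 0.02 m) or (x of key_a_grip in the frame of key_rack between -0.02 and 0.02 m and y of key_a_grip in the frame of key_rack between 0.052 and 0.092 m)))) and ((z of key_b_grip in the frame of rotor_seat between 0.083 and 0.0905 m and horizontal distance between key_b_grip and rotor_seat below 0.01 m and angle between key_b_grip's own z axis and vertical below 0.1 rad) or (angle between key_b_grip's own z axis and vertical below 0.12 rad and z of key_b_grip in the frame of key_rack between 0.081 and 0.091 m and ((x of key_b_grip in the frame of key_rack between -0.02 and 0.02 m and y of key_b_grip in the frame of key_rack between -0.092 and -0.052 m) or (x of key_b_grip in the frame of key_rack between -0.02 and 0.02 m and y of key_b_grip in the frame of key_rack between -0.02 and 0.02 m) or (x of key_b_grip in the frame of key_rack between -0.02 and 0.02 m and y of key_b_grip in the frame of key_rack between 0.052 and 0.092 m)))) and ((z of key_c_grip in the frame of rotor_seat between 0.083 and 0.0905 m and horizontal distance between key_c_grip and rotor_seat below 0.01 m and angle between key_c_grip's own z axis and vertical below 0.1 rad) or (angle between key_c_grip's own z axis and vertical below 0.12 rad and z of key_c_grip in the frame of key_rack between 0.081 and 0.091 m and ((x of key_c_grip in the frame of key_rack between -0.02 and 0.02 m and y of key_c_grip in the frame of key_rack between -0.092 and -0.052 m) or (x of key_c_grip in the frame of key_rack between -0.02 and 0.02 m and y of key_c_grip in the frame of key_rack between -0.02 and 0.02 m) or (x of key_c_grip in the frame of key_rack between -0.02 and 0.02 m and y of key_c_grip in the frame of key_rack between 0.052 and 0.092 m))))); the arm keeps its last pose, push and grip.
It fails at once if the spare lid is disturbed (both lids moved more than 3 cm) (distance of each of lid_a_hub, lid_b_hub from where it was at the start of the episode above 0.03 m).
It fails at once if a bystander (bottles, tip box, marker) is moved more than 4 cm or a bottle tipped (distance of any of amber_bottle, white_bottle, tip_box, marker from where it was at the start of the episode above 0.04 m or angle between any of amber_bottle, white_bottle's own z axis and vertical above 0.5 rad).
It also fails if it takes over 72 s, if anything falls off the work surface, if the arm or the gripper's body presses on something with over 40 N, if the wrist force passes 120 N, or if a joint passes its speed limit or range.

## Robot

A 7-joint arm with a two-finger parallel gripper is mounted at the origin on a cart in front of the work surface, level with it; the furniture and walls round the work are solid. World frame = base frame: x ahead of the robot, y to its left, z up, the work surface at z = 0. Lengths are in m, angles in rad, forces in N, time in s.
With the tool pointing down it reaches from about 0.425 to 0.825 m from the base axis. Payload 3.6 kg.
Tool frame: the origin (TCP) lies at the very end of the fingers, on their centre line; the grasp point (between the pads) lies 19 mm behind it; z points along the fingers, y is the direction in which the jaws open and shut (so a half turn about z gives the same grasp; the last joint's range is limited). The gripper opens to 93 mm and grips with 3 to 60 N. Pads are 15 mm wide; open, the fingers measure 128 mm over their backs; the gripper's body (75 mm by 188 mm) begins 65 mm behind the grasp point.
Start: joints at [-1.3, 0.615, -0.013, 1.423, 0.008, 1.103, -0.04], TCP at [0.191, 0.621, 0.219] pointing down, gripper open.
Joint ranges: [-3.12, 3.12], [-0.3, 2.06], [-1.34, 1.32], [0.26, 2.42], [-1.36, 4.5], [0.01, 1.98], [-2.84, 2.84]. Speed limits (rad/s): [2.79, 2.79, 3.14, 3.14, 3.14, 3.14, 3.14].

## Interface

Orientations are given as [roll, pitch, yaw] about the fixed x, y, z axes, in that order (R = Rz(yaw) Ry(pitch) Rx(roll)).
In Python, from station import arm gives the robot as it stands.
- The arm moves only by the tool send_rows, never from a script. Its argument "plan" is one flat list of numbers, 4 for each row, row after row: the shift along the world's x, y, z in mm, then the turn about the world's z in rad. A call has 1 to 8 rows; each row is the pose to reach, as a shift and turn from the pose commanded when the call began; what a row does not reach only later rows make up. A row lasts 1/8 s, in which the tool goes at most 62.5 mm and 10.7 degrees, less where a joint would pass 70% of its speed; a pose out of reach is approached as far as the arm can. A call with a gripper value outside its range is refused whole. "fingers" is the opening, from 0 (shut) to 1 (fully open), set as the call begins (left out, the last holds). The fingers move at their own pace and stop on an object; "squeeze" is the grip in N (left out, the last holds). Time passes only in rows, so rows that repeat a pose let the fingers close. It gives the time, the measured TCP pose, the force and the opening at its end, in the units of the state.
- arm.observe(): the state, without advancing time (a new reading comes with each control period).
- arm.capture(name): name is "side" or "top" or "wrist"; returns the picture (384x512x3 uint8, red, green, blue); there is no depth.
- arm.get_calibration(name): a dict with "K" (3x3 intrinsics, pixels), "R" (3x3) and "t" (3): a world point X has camera coordinates R X + t. Camera axes: x right, y down, z forward; pixel columns grow to the right and rows downward; lengths in m; the calibration is good to about 2 mm. The wrist camera is an equidistant fisheye: a pixel r from the principal point sees the ray r / f radians off the axis. A picture is of the moment at which its call begins: read the wrist's pose just before it. get_calibration takes no time and is no camera call; for the wrist camera it gives the pose at the moment of the call.
- arm.hand_in(): hands the job in, once; it reports no verdict.
Trained networks look in the newest picture that a camera, given by its name, has taken for a name from the list of things; names that differ only in an ending like _2 or _b are one class to them, and where a whole thing is asked for, a point or a joint stands for the part that bears it (a point fixed in the world has none). Each returns a list of dicts, best first, with "conf" (0 to 1); they miss things now and then, are a little off and sometimes report something else, mostly with a low value. They report only what shows in the picture. A call takes as long as a camera call.
- arm.find_in(camera, name): "bbox" ([left, top, right, bottom] in pixels, round what is visible of it).
- arm.landmark_of(camera, name): "point" ([column, row] in pixels: a listed point, or the origin of a listed thing).
The state is a dict: "time": time; "joint_pos": joint angles; "dq": joint speeds; "joint_efforts": joint torques, N m; "tcp_pos": TCP position; "ee_rot": TCP orientation; "force": force on the tool from outside, world axes, zero at the start; "moment": the same for the moment, N m; "width": opening from 0.0 (shut) to 1.0 (fully open).
Only numpy, scipy, OpenCV 4.12 (cv2) and the standard library are available. Lean on these libraries where they do the work, as an engineer would, in place of code of your own. Each camera call takes 0.05 s, during which the arm holds its last target. There are 200 camera calls.

## Working session

There is one attempt and no reset: what is moved stays moved. The work goes in short steps, Python scripts to look and compute and a tool call to move; the robot and the scene stay as the last step left them, time stands still between calls to the robot, and variables do not carry over. Pictures are saved under pics/ and viewed, about 8 in all and at most 12, crops included, and the job is handed in when it is done.

Besides the shell and the picture viewer there is one more tool, called as a command line: name --argument value ..., lists and objects as JSON in quotes. send_rows: Moves the arm, as the interface text tells. Its arguments: {"type":"object","properties":{"plan":{"type":"array","items":{"type":"number"}},"fingers":{"type":"number"},"squeeze":{"type":"number"}},"required":["plan"]}

```bash
ls; mkdir -p pics
cat > h.py <<'E'
import numpy as np, cv2
from station import arm
def ray(cam,px,cal=None):
    c=cal or arm.get_calibration(cam); K=np.array(c["K"]);R=np.array(c["R"]);t=np.array(c["t"])
    u=(px[0]-K[0,2])/K[0,0]; v=(px[1]-K[1,2])/K[1,1]
    if cam=="wrist":
        r=np.hypot(u,v); d=np.array([u/r*np.sin(r),v/r*np.sin(r),np.cos(r)]) if r>1e-9 else np.array([0,0,1.])
    else: d=np.array([u,v,1.])
    return -R.T@t, R.T@d
def at_z(cam,px,z,cal=None):
    o,d=ray(cam,px,cal); return o+d*(z-o[2])/d[2]
def proj(cam,X,cal=None):
    c=cal or arm.get_calibration(cam); K=np.array(c["K"]); p=np.array(c["R"])@X+np.array(c["t"])
    if cam=="wrist":
        th=np.arctan2(np.hypot(p[0],p[1]),p[2]); s=th/np.hypot(p[0],p[1])
        return K[:2,2]+np.array([K[0,0]*p[0]*s,K[1,1]*p[1]*s])
    q=K@p; return q[:2]/q[2]
def save(cam,name):
    im=arm.capture(cam); cv2.imwrite(f"pics/{name}.png",im[:,:,::-1]); return im
Z={"rotor_seat":.074,"lid_a_hub":.019,"key_a_grip":.086,"key_rack":0.0,"amber_bottle":0,"white_bottle":0,"tip_box":0,"marker":0}
E
python3 - <<'E'
from h import *
a=save("top","top0");b=save("side","side0")
cv2.imwrite("pics/both0.png",np.hstack([a,b])[:,:,::-1])
for cam in("top","side"):
    print(cam,"cam pos",ray(cam,(256,192))[0].round(3))
    for n,z in Z.items():
        for d in arm.landmark_of(cam,n):
            if d["conf"]>.25: print(n,np.round(d["point"],1),round(d["conf"],2),at_z(cam,d["point"],z).round(3))
print(arm.observe())
E
```

```text
pics
top cam pos [ 0.409 -0.066  1.103]
rotor_seat [262.2 177.5] 0.78 [ 0.59  -0.08   0.074]
lid_a_hub [356.2 229.9] 0.71 [ 0.458 -0.316  0.019]
lid_a_hub [295.5 241.8] 0.61 [ 0.432 -0.16   0.019]
lid_a_hub [260.5 179. ] 0.3 [ 0.596 -0.076  0.019]
key_a_grip [187.5 245.8] 0.86 [0.428 0.103 0.086]
key_a_grip [337.4 154.9] 0.38 [ 0.639 -0.265  0.086]
key_rack [165.3 237.1] 0.71 [0.454 0.175 0.   ]
amber_bottle [298.5 141.7] 0.7 [ 0.697 -0.18   0.   ]
white_bottle [337.4 155.7] 0.7 [ 0.656 -0.282  0.   ]
tip_box [371.  164.5] 0.96 [ 0.63  -0.369  0.   ]
marker [356.4 229.5] 0.75 [ 0.46 -0.32  0.  ]
side cam pos [0.429 0.876 0.711]
rotor_seat [237.5 183.6] 0.7 [ 0.579 -0.107  0.074]
lid_a_hub [292.4 190.6] 0.6 [ 0.423 -0.174  0.019]
lid_a_hub [222.  169.7] 0.52 [ 0.654 -0.268  0.019]
key_a_grip [282.6 227.2] 0.75 [0.441 0.089 0.086]
key_rack [271.4 275.4] 0.78 [0.459 0.166 0.   ]
key_rack [201.9 186.3] 0.31 [ 0.705 -0.192  0.   ]
amber_bottle [273.6 276. ] 0.63 [ 0.454  0.167 -0.   ]
amber_bottle [200.8 188.6] 0.56 [ 0.705 -0.179  0.   ]
white_bottle [223.2 173.5] 0.66 [ 0.652 -0.276  0.   ]
tip_box [235.8 156.6] 0.65 [ 0.628 -0.394  0.   ]
marker [282.8 170. ] 0.64 [ 0.459 -0.323  0.   ]
{'time': 0.9, 'joint_pos': array([-1.29953794,  0.61483754, -0.01259606,  1.42341267,  0.00813943,
        1.10341203, -0.04040693]), 'dq': array([-0.00084641, -0.00156818,  0.00050529, -0.00123417, -0.00120805,
        0.00052538,  0.00068656]), 'joint_efforts': array([ 1.86804286e-04, -4.58822858e+01,  2.08668387e-01, -1.66034961e+01,
       -6.12434163e-02,  1.31743873e-02,  3.81614143e-05]), 'tcp_pos': array([0.19067514, 0.62136578, 0.21867661]), 'ee_rot': array([-3.14157382e+00,  1.54832015e-06,  2.84388426e+00]), 'force': array([ 0.5023831 , -0.19251793, -0.48335182]), 'moment': array([-0.00659175,  0.03421726,  0.01217508]), 'width': 1.0017684010613828}
```

View pics/top0.png

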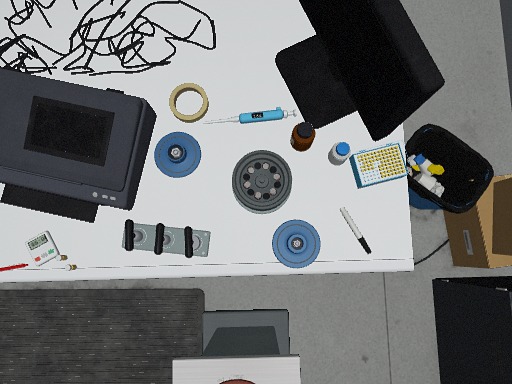

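View pics/side0.png

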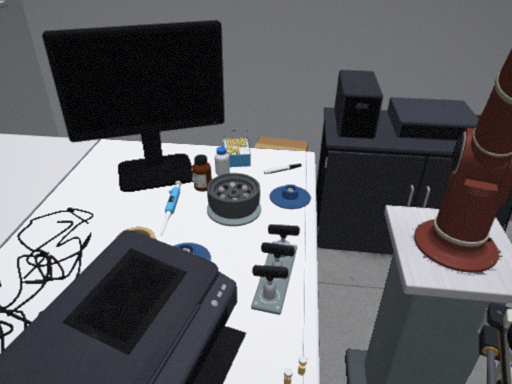

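The top view shows the front lid at about (296,243), the rotor at (262,181), the spare lid at (178,153), and the keys' grips at about (128,236), (158,238) and (188,242). Their grips run roughly along world x. The bystanders stand to the right. I'll arc over towards the front lid.

send_rows --plan '[49,-21,31,0,104,-46,61,0,159,-76,81,0,209,-111,81,0,249,-156,81,0,284,-206,81,0,309,-261,81,0,324,-321,81,0]' --fingers 0.8 --squeeze 20

```text
time: 1.9
tcp_pos: [0.5161, 0.2981, 0.2994]
ee_rot: [-3.142, 0.001, 2.843]
force: [0.8, -0.1, -0.3]
width: 0.797
```

send_rows --plan '[0,-60,-10,0,0,-120,-20,0,0,-180,-30,0,-10,-240,-40,0,-25,-300,-50,0,-40,-360,-60,0,-60,-410,-70,0,-75,-450,-80,0]'

```text
time: 2.9
tcp_pos: [0.4387, -0.152, 0.2197]
ee_rot: [-3.141, 0.001, 2.842]
force: [-0.4, 1.3, 0.3]
width: 0.8
```

Run:
```python
from h import *
c=arm.get_calibration("wrist");im=save("wrist","w1")
print(np.array(c["K"]), ray("wrist",(256,192),c)[0], arm.observe()["tcp_pos"])
for n in("lid_a_hub","rotor_seat"):
    for d in arm.landmark_of("wrist",n): print(n,np.round(d["point"],1),round(d["conf"],2),at_z("wrist",d["point"],Z[n],c).round(4))
g=cv2.cvtColor(im,cv2.COLOR_RGB2HSV)
```

```text
[[297.31863964   0.         262.7721793 ]
 [  0.         297.31863964 193.48217481]
 [  0.           0.           1.        ]] [ 0.35804356 -0.12672824  0.38605991] [ 0.43523196 -0.15800519  0.21868427]
lid_a_hub [255.3 165.8] 0.69 [ 0.4314 -0.1591  0.019 ]
lid_a_hub [466.6 125.8] 0.39 [0.4583 0.1525 0.019 ]
```

View pics/w1.png

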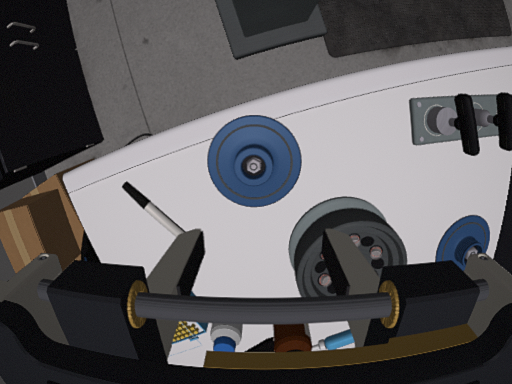

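The wrist view shows the front lid centred at about (254,163), with its nut at (254,167). The rotor is partly visible at (345,250), behind the finger. I'll refine the lid and rotor by fitting circles.

```bash
cat >> h.py <<'E'
def circ(P):
    A=np.c_[2*P[:,:2],np.ones(len(P))]; w=np.ones(len(P))
    for _ in range(30):
        s=np.linalg.lstsq(A*w[:,None],(P[:,:2]**2).sum(1)*w,rcond=None)[0]
        r=np.sqrt(s[2]+s[0]**2+s[1]**2); e=np.abs(np.hypot(*(P[:,:2]-s[:2]).T)-r); w=1/np.maximum(e,5e-4)**.5
    return s[:2].round(4),round(r,4),round(np.median(e),5)
def blob(im,lo,hi,seed,k=5):
    m=cv2.inRange(cv2.cvtColor(im,cv2.COLOR_RGB2HSV),lo,hi); m=cv2.morphologyEx(m,cv2.MORPH_CLOSE,np.ones((k,k)))
    m=cv2.morphologyEx(m,cv2.MORPH_OPEN,np.ones((3,3)))
    cs=cv2.findContours(m,cv2.RETR_EXTERNAL,cv2.CHAIN_APPROX_NONE)[0]
    return min(cs,key=lambda c:-cv2.pointPolygonTest(c,seed,True) if len(c)>60 else 1e9)[:,0].astype(float)
E
python3 - <<'E'
from h import *
w=cv2.imread("pics/w1.png")[:,:,::-1].copy();t=cv2.imread("pics/top0.png")[:,:,::-1].copy()
for cam,im,s in(("wrist",w,(254,163)),("top",t,(296,243)),("top",t,(178,153))):
    c=blob(im,(95,80,40),(125,255,255),s)
    print(cam,len(c),circ(np.array([at_z(cam,p+0.5*0,.005) for p in c])))
c=blob(t,(0,0,0),(179,120,150),(262,181)); print(len(c),c.min(0),c.max(0))
for z in(.0,.082): print(z,circ(np.array([at_z("top",p,z) for p in c])))
for d in arm.landmark_of("top","rotor_seat"): print(d)
for n in("rotor_seat","key_rack","amber_bottle","white_bottle"):
  for d in arm.find_in("top",n)[:1]: print(n,np.round(d["bbox"]),round(d["conf"],2))
E
```

```text
wrist 258 (array([ 0.4282, -0.1604]), np.float64(0.0605), np.float64(0.0003))
top 134 (array([ 0.4285, -0.1619]), np.float64(0.0603), np.float64(0.00052))
top 127 (array([0.6717, 0.1422]), np.float64(0.0603), np.float64(0.00056))
177 [232. 150.] [291. 213.]
0.0 (array([ 0.5935, -0.0787]), np.float64(0.0817), np.float64(0.00197))
0.082 (array([ 0.5797, -0.0778]), np.float64(0.0756), np.float64(0.00182))
{'point': [262.2, 177.5], 'conf': 0.78}
rotor_seat [234. 149. 293. 214.] 0.91
key_rack [123. 224. 210. 261.] 0.88
amber_bottle [290. 123. 315. 152.] 0.63
white_bottle [330. 143. 348. 166.] 0.91
```

Run:
```python
from h import *
for i in range(2):
    o=arm.observe();print(o["time"],o["tcp_pos"].round(4),o["ee_rot"].round(4),np.array(o["joint_pos"]).round(3),o["dq"].round(3)); arm.capture("top")
```

```text
3.3 [ 0.4406 -0.148   0.2199] [3.1409e+00 7.0000e-04 2.8471e+00] [ 0.175  0.33   0.137  1.938 -0.059  0.876  1.619] [-0.001 -0.001  0.005  0.002  0.003  0.002  0.   ]
3.35 [ 0.4405 -0.1482  0.2199] [3.1411e+00 6.0000e-04 2.8469e+00] [ 0.175  0.33   0.137  1.938 -0.058  0.876  1.619] [ 0.003  0.     0.008  0.004  0.002 -0.     0.002]
```

send_rows --plan '[-4,-4,-30,0,-8,-8,-60,0,-12,-12,-80,0,-12,-12,-80,0,-12,-12,-80,0,-12,-12,-80,0]'

```text
time: 4.15
tcp_pos: [0.4287, -0.1615, 0.1406]
ee_rot: [3.141, 0.002, 2.845]
force: [0.3, 0.8, 0.1]
width: 0.802
```

Run:
```python
from h import *
c=arm.get_calibration("wrist");im=save("wrist","w2")
o=arm.observe();print(o["time"],o["tcp_pos"].round(4),o["ee_rot"].round(4))
for d in arm.landmark_of("wrist","lid_a_hub")[:2]: print(np.round(d["point"],1),round(d["conf"],2),at_z("wrist",d["point"],Z["lid_a_hub"],c).round(4))
b=blob(im,(95,80,40),(125,255,255),tuple(proj("wrist",np.array([.4285,-.1615,.005]),c)))
print(circ(np.array([at_z("wrist",p,.005,c) for p in b])))
p=proj("wrist",np.array([.4285,-.1615,.033]),c); print(p)
x,y=map(int,p); cr=im[max(y-70,0):y+70,x-70:x+70]; cv2.imwrite("pics/w2c.png",cv2.resize(cr,None,fx=4,fy=4,interpolation=cv2.INTER_CUBIC)[:,:,::-1])
```

```text
4.2 [ 0.4285 -0.1616  0.1405] [3.1415e+00 2.1000e-03 2.8445e+00]
[260.8 188.4] 0.81 [ 0.4297 -0.1633  0.019 ]
(array([ 0.4284, -0.1608]), np.float64(0.0607), np.float64(0.00023))
[262.14940936 190.90193719]
```

View pics/w2c.png

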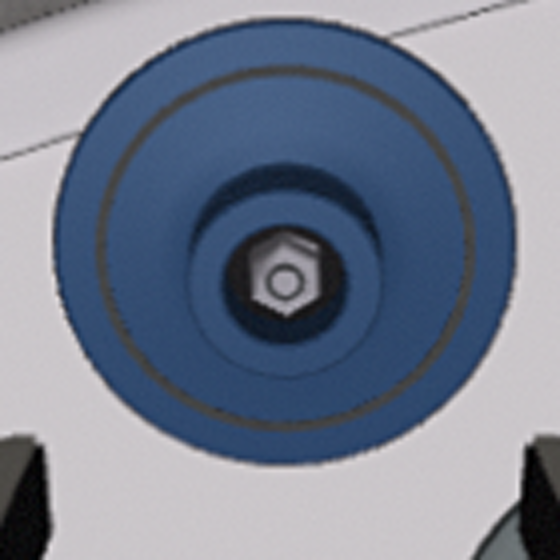

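The crop shows the lid centred under the gripper, with the nut's flats facing the jaw direction, so a key will need about a 30° turn relative to this grip. I'll descend and grip the hub.

send_rows --plan '[0,0,-40,0,0,0,-85,0,0,0,-115,0,0,0,-128,0,0,0,-128,0]'

```text
time: 4.88
tcp_pos: [0.4278, -0.1616, 0.0115]
ee_rot: [-3.142, -0.001, 2.844]
force: [0.4, -0.1, 0.8]
width: 0.801
```

send_rows --plan '[0,0,0,0,0,0,0,0,0,0,0,0,0,0,0,0,0,0,0,0]' --fingers 0.3 --squeeze 30

```text
time: 5.5
tcp_pos: [0.4282, -0.1617, 0.0123]
ee_rot: [3.141, 0.001, 2.844]
force: [-0.3, 0.2, 5.7]
width: 0.515
```

send_rows --plan '[0,0,15,0,0,0,50,0,5,5,95,0,25,15,130,0,50,27,135,0,60,30,135,0,60,30,135,0,60,30,135,0]'

```text
time: 6.5
tcp_pos: [0.4856, -0.1323, 0.1456]
ee_rot: [-3.141, -0.004, 2.842]
force: [0.2, 0.1, -2.7]
width: 0.513
```

Run:
```python
from h import *
o=arm.observe();print(o["time"],o["tcp_pos"].round(4),o["ee_rot"].round(4),o["width"],o["force"])
c=arm.get_calibration("wrist");im=save("wrist","w3");a=save("top","top3")
for cam in("wrist","top"):
  for d in arm.landmark_of(cam,"rotor_seat")[:2]: print(cam,np.round(d["point"],1),round(d["conf"],2),at_z(cam,d["point"],Z["rotor_seat"],c if cam=="wrist" else None).round(4))
```

```text
6.5 [ 0.4856 -0.1323  0.1456] [-3.1405 -0.0038  2.8423] 0.5129830009827502 [ 0.15801541  0.13726519 -2.695778  ]
top [260.4 177.8] 0.96 [ 0.5895 -0.0754  0.074 ]
```

View pics/w3.png

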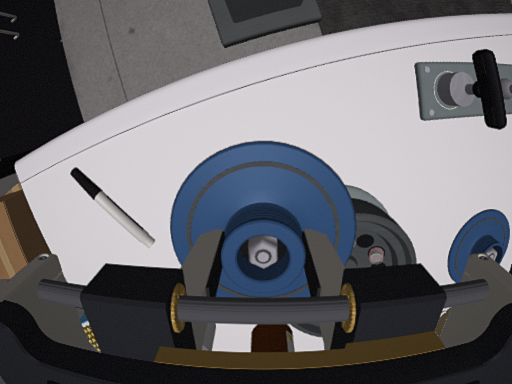

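The lid is held level and centred (width 47.7 mm). I'll localise the rotor by matching its known rim circles in the earlier top and side pictures.

```bash
cat > rot.py <<'E'
from h import *
from scipy.optimize import minimize
a=np.linspace(0,2*np.pi,240,endpoint=False)
def pts(cam,x,y,r,z):
    c=arm.get_calibration(cam);K=np.array(c["K"])
    P=np.c_[x+r*np.cos(a),y+r*np.sin(a),np.full(240,z)]@np.array(c["R"]).T+np.array(c["t"]);q=P@K.T
    return (q[:,:2]/q[:,2:]).astype(np.float32)
def score(cam,g,x,y,r,z):
    p=pts(cam,x,y,r,z); return cv2.remap(g,p[:,0].copy(),p[:,1].copy(),cv2.INTER_LINEAR).mean()
for cam in("top","side"):
    im=cv2.imread(f"pics/{cam}0.png"); f=cv2.GaussianBlur(cv2.cvtColor(im,cv2.COLOR_BGR2GRAY).astype(np.float32),(0,0),.8)
    g=np.hypot(cv2.Sobel(f,-1,1,0),cv2.Sobel(f,-1,0,1))
    best=[]
    for r,z in((.0745,.082),(.067,.082),(.0635,.074)):
        gr=[(score(cam,g,x,y,r,z),x,y) for x in np.arange(.56,.62,.001) for y in np.arange(-.12,-.05,.001)]
        gr.sort(reverse=True); print(cam,r,z,[tuple(np.round(q,3)) for q in gr[:3]]); best.append(gr[0])
    # blob of dark rotor
    big=cv2.resize(im,None,fx=6,fy=6,interpolation=cv2.INTER_CUBIC)
    x,y=best[0][1:]
    for (r,z),col in zip(((.0745,.082),(.067,.082)),((0,255,0),(0,0,255))):
        cv2.polylines(big,[(pts(cam,x,y,r,z)*6+3).astype(int)],True,col,1)
    u,v=(proj(cam,np.array([x,y,.06]))*6).astype(int)
    cv2.imwrite(f"pics/rot_{cam}.png",big[v-240:v+240,u-200:u+200])
cv2.imwrite("pics/rot.png",np.hstack([cv2.imread("pics/rot_top.png"),cv2.imread("pics/rot_side.png")]))
E
python3 rot.py
```

```text
Traceback (most recent call last):
  File "rot.py", line 15, in <module>
    gr=[(score(cam,g,x,y,r,z),x,y) for x in np.arange(.56,.62,.001) for y in np.arange(-.12,-.05,.001)]
         ~~~~~^^^^^^^^^^^^^^^
  File "rot.py", line 9, in score
    p=pts(cam,x,y,r,z); return cv2.remap(g,p[:,0].copy(),p[:,1].copy(),cv2.INTER_LINEAR).mean()
  File "rot.py", line 5, in pts
    c=arm.get_calibration(cam);K=np.array(c["K"])
ValueError: time passes only in moves, steps and waits
```

```bash
sed -i 's/    c=arm.get_calibration(cam);K/    c=CAL[cam];K/; s/^a=np/CAL={k:arm.get_calibration(k) for k in("top","side")}\na=np/' rot.py; python3 rot.py
```

```text
top 0.0745 0.082 [(np.float64(334.835), np.float64(0.583), np.float64(-0.078)), (np.float64(330.294), np.float64(0.582), np.float64(-0.078)), (np.float64(324.378), np.float64(0.583), np.float64(-0.077))]
top 0.067 0.082 [(np.float64(177.772), np.float64(0.593), np.float64(-0.078)), (np.float64(177.447), np.float64(0.593), np.float64(-0.079)), (np.float64(177.246), np.float64(0.593), np.float64(-0.077))]
top 0.0635 0.074 [(np.float64(158.249), np.float64(0.599), np.float64(-0.078)), (np.float64(157.914), np.float64(0.598), np.float64(-0.075)), (np.float64(157.891), np.float64(0.599), np.float64(-0.079))]
side 0.0745 0.082 [(np.float64(247.859), np.float64(0.589), np.float64(-0.078)), (np.float64(246.864), np.float64(0.589), np.float64(-0.077)), (np.float64(246.467), np.float64(0.588), np.float64(-0.078))]
side 0.067 0.082 [(np.float64(197.204), np.float64(0.583), np.float64(-0.085)), (np.float64(197.17), np.float64(0.583), np.float64(-0.086)), (np.float64(196.995), np.float64(0.584), np.float64(-0.086))]
side 0.0635 0.074 [(np.float64(190.597), np.float64(0.585), np.float64(-0.103)), (np.float64(190.165), np.float64(0.584), np.float64(-0.103)), (np.float64(190.041), np.float64(0.584), np.float64(-0.102))]
```

View pics/rot.png

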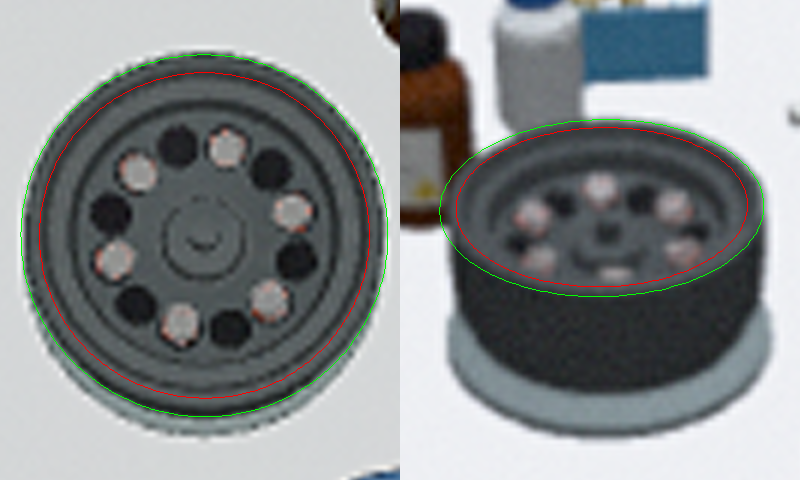

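The fits disagree by a few millimetres in x: 0.583 from top, 0.586–0.589 from side. I'll check intensity profiles through the centre.

Run:
```python
from h import *
C={k:arm.get_calibration(k) for k in("top","side")}
for cam in("top","side"):
    f=cv2.cvtColor(cv2.imread(f"pics/{cam}0.png"),cv2.COLOR_BGR2GRAY).astype(np.float32)
    for ax,lo in((0,.485),(1,-.18)):
        row=[]
        for s in np.arange(0,.205,.002):
            acc=[]
            for o in(-.006,-.003,0,.003,.006):
                X=np.array([lo+s,-.078+o,.082]) if ax==0 else np.array([.586+o,lo+s,.082])
                p=proj(cam,X,C[cam]).astype(np.float32); acc.append(cv2.remap(f,p[None,None,0],p[None,None,1],cv2.INTER_LINEAR)[0,0])
            row.append(f"{(lo+s)*1e3:.0f}:{np.mean(acc):.0f}")
        print(cam,"xy"[ax],*row)
```

```text
top x 485:214 487:214 489:214 491:214 493:214 495:214 497:215 499:213 501:156 503:132 505:142 507:127 509:48 511:49 513:74 515:92 517:89 519:67 521:77 523:92 525:96 527:89 529:76 531:75 533:83 535:81 537:68 539:55 541:61 543:63 545:67 547:73 549:82 551:91 553:89 555:85 557:83 559:84 561:85 563:81 565:58 567:77 569:93 571:95 573:94 575:91 577:75 579:76 581:84 583:90 585:93 587:91 589:89 591:88 593:87 595:86 597:81 599:86 601:89 603:89 605:88 607:89 609:87 611:86 613:83 615:78 617:78 619:75 621:77 623:73 625:63 627:77 629:86 631:90 633:83 635:57 637:49 639:75 641:92 643:94 645:95 647:79 649:64 651:65 653:78 655:83 657:81 659:168 661:218 663:215 665:213 667:213 669:213 671:213 673:213 675:213 677:213 679:213 681:213 683:213 685:213 687:213 689:213
top y -180:213 -178:213 -176:213 -174:214 -172:213 -170:214 -168:214 -166:213 -164:213 -162:214 -160:213 -158:213 -156:215 -154:215 -152:192 -150:85 -148:85 -146:79 -144:63 -142:57 -140:90 -138:95 -136:96 -134:80 -132:56 -130:52 -128:82 -126:84 -124:68 -122:77 -120:96 -118:103 -116:110 -114:115 -112:117 -110:117 -108:108 -106:91 -104:81 -102:8
[... 1281 characters left out ...]
6:241 -164:241 -162:240 -160:235 -158:230 -156:211 -154:181 -152:151 -150:122 -148:97 -146:74 -144:67 -142:64 -140:63 -138:67 -136:71 -134:75 -132:79 -130:83 -128:82 -126:75 -124:69 -122:64 -120:59 -118:54 -116:53 -114:51 -112:52 -110:58 -108:64 -106:74 -104:88 -102:101 -100:111 -98:120 -96:127 -94:129 -92:132 -90:131 -88:129 -86:127 -84:117 -82:106 -80:99 -78:92 -76:87 -74:87 -72:87 -70:86 -68:86 -66:86 -64:80 -62:74 -60:69 -58:63 -56:59 -54:59 -52:60 -50:63 -48:67 -46:73 -44:79 -42:84 -40:85 -38:85 -36:81 -34:74 -32:67 -30:64 -28:62 -26:66 -24:75 -22:81 -20:83 -18:86 -16:86 -14:88 -12:87 -10:82 -8:75 -6:65 -4:55 -2:49 0:45 2:43 4:44 6:44 8:44 10:44 12:43 14:43 16:43 18:44 20:43 22:42 24:41
```

The profiles agree on a rotor centre of about (0.5855, -0.078), within 2 mm. I'll carry the lid above it.

send_rows --plan '[30,15,0,0,65,35,0,0,88,48,0,0,97,53.5,0,0,97,53.5,0,0,97,53.5,-10,0,97,53.5,-20,0,97,53.5,-25,0]'

```text
time: 7.7
tcp_pos: [0.5835, -0.0786, 0.1205]
ee_rot: [-3.141, -0.002, 2.843]
force: [0.2, 0.8, -2.1]
width: 0.515
```

Run:
```python
from h import *
o=arm.observe();print(o["time"],o["tcp_pos"].round(4),o["ee_rot"].round(4),o["width"],o["force"])
im=save("side","side4"); u,v=proj("side",np.array([.5855,-.078,.09])).astype(int)
cv2.imwrite("pics/s4c.png",cv2.resize(im[v-60:v+50,u-70:u+70],None,fx=5,fy=5,interpolation=cv2.INTER_CUBIC)[:,:,::-1])
```

```text
7.7 [ 0.5835 -0.0786  0.1205] [-3.1410e+00 -2.3000e-03  2.8429e+00] 0.5147505159207769 [ 0.15734137  0.81836071 -2.12661954]
```

send_rows --plan '[1,0,-5,0,1,0,-13,0,1,0,-20,0,1,0,-24,0,1,0,-28,0,1,0,-31,0,1,0,-31,0]'

```text
time: 8.62
tcp_pos: [0.5856, -0.0781, 0.0905]
ee_rot: [-3.141, -0.0, 2.844]
force: [0.3, 0.2, -2.8]
width: 0.516
```

send_rows --plan '[0,0,-1.5,0,0,0,-3,0,0,0,-4,0,0,0,-4,0]'

```text
time: 9.12
tcp_pos: [0.5857, -0.0781, 0.0866]
ee_rot: [-3.142, -0.0, 2.844]
force: [-0.2, -0.9, -2.5]
width: 0.511
```

send_rows --plan '[0,0,-0.5,0,0,0,-0.5,0,0,0,-0.5,0]'

```text
time: 9.5
tcp_pos: [0.5857, -0.0782, 0.0864]
ee_rot: [3.142, 0.0, 2.844]
force: [-1.4, -0.3, -0.5]
width: 0.514
```

send_rows --plan '[0,0,0,0,0,0,0,0,0,0,10,0,0,0,40,0,0,0,80,0,0,0,80,0,0,0,80,0,0,0,80,0]' --fingers 0.75

```text
time: 10.5
tcp_pos: [0.5848, -0.0779, 0.165]
ee_rot: [-3.141, -0.003, 2.844]
force: [-0.0, -0.2, -0.4]
width: 0.751
```

Run:
```python
from h import *
c=arm.get_calibration("wrist");o=arm.observe();im=save("wrist","w5");print(o["time"],o["tcp_pos"].round(4),o["ee_rot"].round(4),o["width"],o["force"])
a=save("top","top5")
b=blob(im,(95,80,40),(125,255,255),tuple(proj("wrist",np.array([.5855,-.078,.079]),c)))
print(circ(np.array([at_z("wrist",p,.079,c) for p in b])))
b=blob(a,(95,80,40),(125,255,255),tuple(proj("top",np.array([.5855,-.078,.079]))))
print(circ(np.array([at_z("top",p,.079) for p in b])))
u,v=proj("wrist",np.array([.5855,-.078,.103]),c); print(u,v)
np.save("cal5.npy",np.hstack([np.array(c["R"]),np.array(c["t"]).reshape(3,1)]))
# rectified hub-top view at z=.103 in tool frame: 50mm square, 0.1mm/px ; image up= tool x, right = tool y
yaw=o["ee_rot"][2]; tx=np.array([np.cos(yaw),np.sin(yaw)]); ty=np.array([np.sin(yaw),-np.cos(yaw)])
n=360; M=np.zeros((n,n,2),np.float32)
for i in range(n):
    for j in range(n):
        xy=np.array([.5855,-.078])+tx*(n/2-i)*.00015+ty*(j-n/2)*.00015
        M[i,j]=proj("wrist",np.array([*xy,.103]),c)
r=cv2.remap(im,M[...,0],M[...,1],cv2.INTER_CUBIC)
cr=cv2.resize(im[max(0,int(v)-45):int(v)+45,int(u)-45:int(u)+45],(360,360),interpolation=cv2.INTER_CUBIC)
cv2.imwrite("pics/nut.png",np.hstack([r,cr])[:,:,::-1])
```

```text
10.5 [ 0.5848 -0.0779  0.165 ] [-3.1411e+00 -2.5000e-03  2.8439e+00] 0.7509881684657167 [-0.04738954 -0.23602212 -0.44124655]
(array([ 0.586 , -0.0778]), np.float64(0.0614), np.float64(0.00021))
(array([0.654 , 0.1281]), np.float64(0.0562), np.float64(0.00052))
262.37293181038996 208.6811239903813
```

View pics/nut.png

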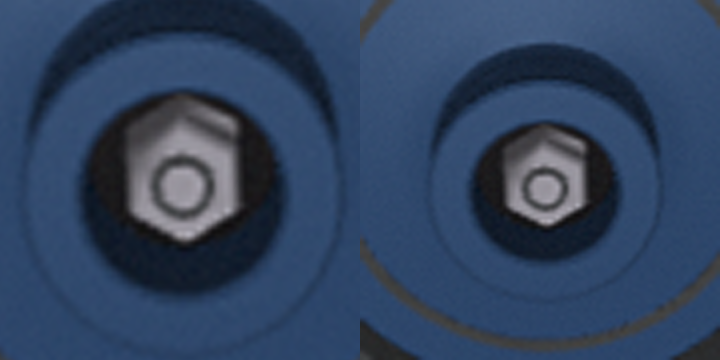

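The lid is seated at about (0.586, -0.078), and the released hub shows an even ring. The nut is about 17.5 mm across flats, with its flats facing the jaw axis, so the key needs a tool yaw of 3.367 or 2.320. The recess measures about 30.6 mm, so the right socket should be about 27.6 mm outside. Next, a look at the keys.

send_rows --plan '[0,0,30,0,-20,35,60,0,-45,85,75,0,-75,135,75,0,-105,185,75,0,-130,220,75,0,-145,240,75,0,-145,240,75,0]'

```text
time: 11.6
tcp_pos: [0.4395, 0.1635, 0.2408]
ee_rot: [-3.141, -0.001, 2.848]
force: [0.3, -0.5, 0.3]
width: 0.752
```

send_rows --plan '[0,0,0,0,0,0,0,0]' --fingers 0.5

```text
time: 11.85
tcp_pos: [0.4416, 0.1603, 0.241]
ee_rot: [-3.141, 0.0, 2.841]
force: [-0.0, -0.1, 0.2]
width: 0.58
```

Run:
```python
from h import *
c=arm.get_calibration("wrist");o=arm.observe();im=save("wrist","w6");print(o["time"],o["tcp_pos"].round(4),o["ee_rot"].round(4),o["width"],np.array(o["joint_pos"]).round(2))
import pickle;pickle.dump(c,open("cal6.p","wb"))
for n in("key_a_grip","key_rack"):
    for d in arm.landmark_of("wrist",n): print(n,np.round(d["point"],1),round(d["conf"],2),at_z("wrist",d["point"],Z[n],c).round(4))
m=cv2.inRange(im,(0,0,0),(45,45,45)); 
for k in cv2.findContours(m,cv2.RETR_EXTERNAL,cv2.CHAIN_APPROX_NONE)[0]:
    if 150<cv2.contourArea(k)<6000:
        r=cv2.minAreaRect(k); P=cv2.boxPoints(r); print("dark",np.round(r[0]),np.round(r[1]),round(r[2]),at_z("wrist",r[0],.099,c).round(3))
cv2.imwrite("pics/w6b.png",cv2.resize(im[40:240,180:460],None,fx=2.8,fy=2.8,interpolation=cv2.INTER_CUBIC)[:,:,::-1])
```

```text
11.85 [0.4416 0.1603 0.241 ] [-3.1409e+00  4.0000e-04  2.8408e+00] 0.5801629820039861 [-0.48  0.31  0.11  1.89 -0.04  0.94  0.92]
key_a_grip [209.7 193. ] 0.75 [0.4396 0.0978 0.086 ]
key_rack [272.9 165.1] 0.55 [0.4486 0.1736 0.    ]
dark [262. 267.] [ 70. 189.] 90 [0.543 0.129 0.099]
dark [437. 240.] [ 19. 152.] 77 [0.583 0.357 0.099]
dark [214. 190.] [65. 18.] 68 [0.435 0.107 0.099]
dark [274. 181.] [66. 15.] 77 [0.444 0.173 0.099]
dark [357.  39.] [32. 19.] 60 [0.321 0.302 0.099]
dark [319.  38.] [59. 29.] 57 [0.312 0.261 0.099]
dark [402.  25.] [70. 26.] 45 [0.314 0.36  0.099]
dark [437.  20.] [41. 48.] 90 [0.314 0.41  0.099]
dark [274.  16.] [31. 68.] 90 [0.276 0.224 0.099]
dark [151.  36.] [ 66. 135.] 69 [0.252 0.096 0.099]
```

View pics/w6.png

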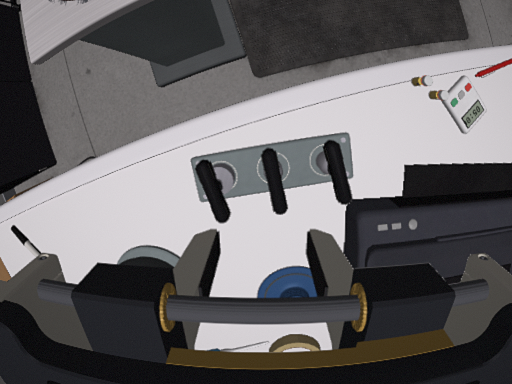

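The picture shows the three T-grips at about (214,190), (276,181) and (339,171), with sockets of visibly different sizes under them. One enlarged crop should rank the socket sizes.

Run:
```python
from h import *; import pickle
c=pickle.load(open("cal6.p","rb")); im=cv2.imread("pics/w6.png")
for e in [((205,163),(223,218)),((267,152),(280,210)),((329,144),(346,200))]:
    A,B=[at_z("wrist",p,.095,c) for p in e]; d=B-A
    print("mid",((A+B)/2).round(4),"len",round(np.hypot(*d[:2]),4),"ang",round(np.degrees(np.arctan2(d[1],d[0])),1))
cv2.imwrite("pics/keys.png",cv2.resize(im[128:226,188:358],None,fx=4.7,fy=4.7,interpolation=cv2.INTER_CUBIC))
```

```text
mid [0.4369 0.1058 0.095 ] len 0.0663 ang -2.2
mid [0.4462 0.1719 0.095 ] len 0.0673 ang -4.5
mid [0.4572 0.2429 0.095 ] len 0.0678 ang 3.3
```

View pics/keys.png

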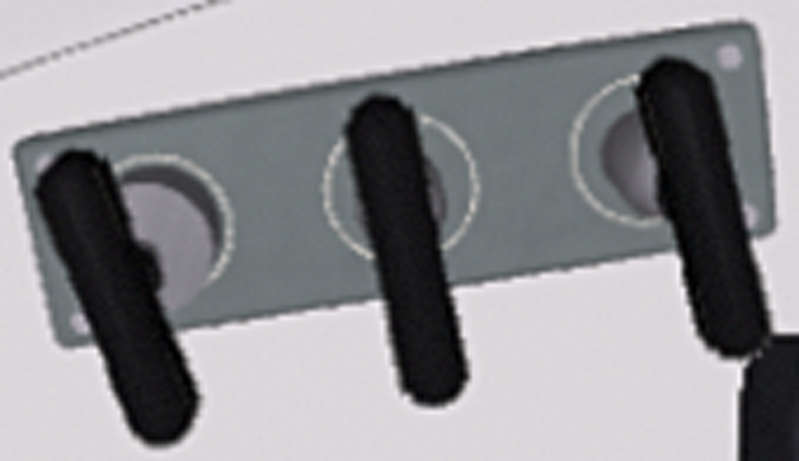

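The enlarged crop shows the left socket is largest (about 35 mm), the middle smallest (about 24 mm), and the right one, near y=0.243, about 27–28 mm. That matches the recess's expected 27.6 mm, so I'll try that key first. Before going in, I'll check clearance to the printer corner.

Run:
```python
from h import *; import pickle
c6=pickle.load(open("cal6.p","rb"))
R=[ray("wrist",(348,201),c6),ray("top",(132,208)),ray("side",(236,286))]
def tri(L):
    A=sum(np.eye(3)-np.outer(d,d)/(d@d) for o,d in L); b=sum((np.eye(3)-np.outer(d,d)/(d@d))@o for o,d in L)
    X=np.linalg.solve(A,b); return X.round(3),[round(np.linalg.norm(np.cross(X-o,d))/np.linalg.norm(d),4) for o,d in L]
print("printer corner",tri(R),tri(R[:2]),tri(R[1:]))
# keys' grips from top + side/wrist
print("grip3", tri([ray("wrist",(337.5,172),c6),ray("top",(128,236))]))
print("side",arm.find_in("side","key_a_grip"))
for z in(.099,): 
  for p in((128,221),(128,252),(158,222),(159,254),(188,227),(189,257)): print(p,at_z("top",p,z).round(4))
o=arm.observe();print(o["tcp_pos"])
```

```text
printer corner (array([0.525, 0.253, 0.041]), [np.float64(0.01), np.float64(0.0039), np.float64(0.0068)]) (array([ 0.533,  0.264, -0.001]), [np.float64(0.0018), np.float64(0.0018)]) (array([0.529, 0.249, 0.042]), [np.float64(0.0018), np.float64(0.0018)])
grip3 (array([0.455, 0.242, 0.099]), [np.float64(0.0003), np.float64(0.0003)])
side [{'bbox': [269.3, 224.7, 300.0, 245.0], 'conf': 0.56}]
(128, 221) [0.4902 0.2416 0.099 ]
(128, 252) [0.4173 0.2407 0.099 ]
(158, 222) [0.4859 0.1703 0.099 ]
(159, 254) [0.4107 0.1677 0.099 ]
(188, 227) [0.4721 0.0993 0.099 ]
(189, 257) [0.4018 0.0974 0.099 ]
[0.44106528 0.16114136 0.24103962]
```

send_rows --plan '[5,35,0,0.16,12,70,0,0.33,14.5,81,-20,0.33,14.5,81,-50,0.33,14.5,81,-80,0.33,14.5,81,-100,0.33,14.5,81,-100,0.33,14.5,81,-100,0.33]' --fingers 0.45

```text
time: 13.05
tcp_pos: [0.4559, 0.243, 0.1419]
ee_rot: [3.141, 0.001, -3.11]
force: [-0.4, -0.2, 0.4]
width: 0.453
```

Run:
```python
from h import *; import pickle
c=arm.get_calibration("wrist");o=arm.observe();im=save("wrist","w7");print(o["time"],o["tcp_pos"].round(4),o["ee_rot"].round(4),o["width"])
pickle.dump(c,open("cal7.p","wb"))
p=proj("wrist",np.array([.455,.242,.099]),c);print(p)
for d in arm.landmark_of("wrist","key_a_grip"): print(np.round(d["point"],1),round(d["conf"],2),at_z("wrist",d["point"],.086,c).round(4))
m=cv2.inRange(im,(0,0,0),(45,45,45))
for k in cv2.findContours(m,cv2.RETR_EXTERNAL,cv2.CHAIN_APPROX_NONE)[0]:
    if cv2.pointPolygonTest(k,tuple(p),True)>-40 and cv2.contourArea(k)>300:
        P=np.array([at_z("wrist",q,.095,c)[:2] for q in k[:,0].astype(float)]).astype(np.float32); r=cv2.minAreaRect(P); print(np.round(r[0],4),np.round(r[1],4),round(r[2],1))
x,y=map(int,p); cv2.imwrite("pics/w7c.png",cv2.resize(im[max(0,y-110):y+90,x-130:x+130],None,fx=3,fy=3,interpolation=cv2.INTER_CUBIC)[:,:,::-1])
```

```text
13.05 [0.4559 0.243  0.1419] [ 3.1410e+00  1.3000e-03 -3.1097e+00] 0.45315565996970414
[260.77710115 215.05114197]
[ 97.1 188.1] 0.59 [0.4415 0.0988 0.086 ]
[0.5061 0.2454] [0.07   0.1352] 1.7
[0.4567 0.2442] [0.0761 0.0165] 1.1
```

View pics/w7c.png

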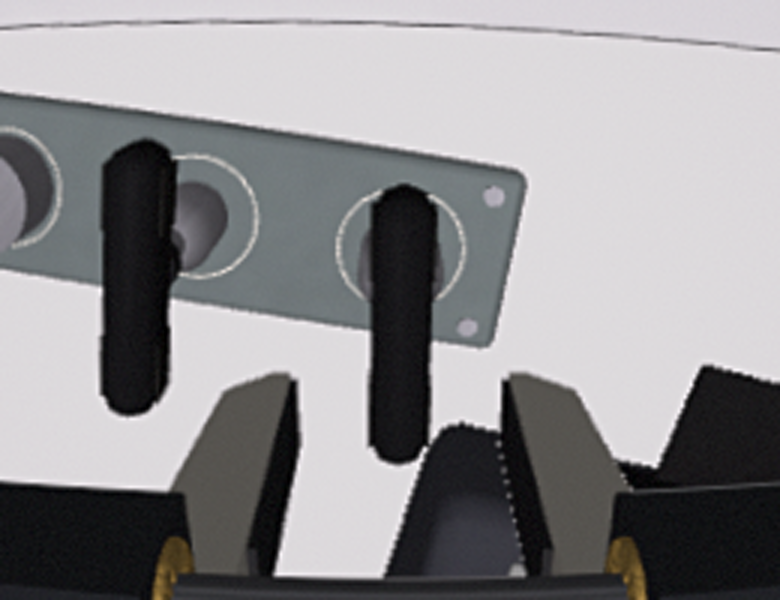

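The crop shows the outer key centred between the fingers, with its grip outline measuring 76×16.5 mm at 1.1°. Its socket is about 28 mm and the middle key's about 24 mm. A printer corner sits near the handle end at about (277,248) in the full image, so I'll triangulate it.

Run:
```python
from h import *; import pickle
c6=pickle.load(open("cal6.p","rb"));c7=pickle.load(open("cal7.p","rb"))
def tri(L):
    A=sum(np.eye(3)-np.outer(d,d)/(d@d) for o,d in L); b=sum((np.eye(3)-np.outer(d,d)/(d@d))@o for o,d in L)
    X=np.linalg.solve(A,b); return X.round(3),[round(np.linalg.norm(np.cross(X-o,d))/np.linalg.norm(d),4) for o,d in L]
print(tri([ray("wrist",(348,201),c6),ray("wrist",(278,248),c7)]))
print(tri([ray("wrist",(348,201),c6),ray("wrist",(278,248),c7),ray("top",(132,208))]))
```

```text
(array([0.526, 0.262, 0.017]), [np.float64(0.0004), np.float64(0.0004)])
(array([0.532, 0.263, 0.004]), [np.float64(0.0018), np.float64(0.0014), np.float64(0.0023)])
```

The visible corner is at bench level, at x of about 0.53, so the way down is clear. I'll descend and grip.

send_rows --plan '[1,1,-20,0,1,1,-45,0,1,1,-65,0,1,1,-74,0,1,1,-74,0]'

```text
time: 13.78
tcp_pos: [0.4564, 0.244, 0.0673]
ee_rot: [3.142, 0.0, -3.109]
force: [0.4, 0.0, 0.0]
width: 0.451
```

send_rows --plan '[0,0,0,0,0,0,0,0,0,0,0,0,0,0,0,0]' --fingers 0.05 --squeeze 40

```text
time: 14.28
tcp_pos: [0.4565, 0.244, 0.0676]
ee_rot: [3.141, 0.001, -3.109]
force: [-0.3, 0.7, 1.6]
width: 0.166
```

send_rows --plan '[0,0,10,0,0,0,30,0,0,0,60,0,0,0,100,0,0,-20,125,0,5,-50,130,0,15,-95,130,0,30,-145,130,0]'

```text
time: 15.28
tcp_pos: [0.4858, 0.0983, 0.1976]
ee_rot: [3.141, -0.0, -3.107]
force: [0.9, -0.0, -0.4]
width: 0.168
```

send_rows --plan '[30,-48,0,0.05,60,-98,0,0.12,82,-140,0,0.19,95,-165,-10,0.19,99.5,-177,-20,0.19,99.5,-177,-28,0.19,99.5,-177,-28,0.19,99.5,-177,-28,0.19]'

```text
time: 16.27
tcp_pos: [0.5856, -0.0763, 0.1695]
ee_rot: [3.141, 0.0, -2.917]
force: [0.4, 0.2, -1.8]
width: 0.17
```

Run:
```python
from h import *
c=arm.get_calibration("wrist");o=arm.observe();im=save("wrist","w8");print(o["time"],o["tcp_pos"].round(4),o["ee_rot"].round(4),o["width"],o["force"].round(1))
b=blob(im,(95,80,40),(125,255,255),tuple(proj("wrist",np.array([.545,-.09,.079]),c)),9)
h=cv2.convexHull(b.astype(np.float32))[:,0]; print(len(b),len(h)); P=np.array([at_z("wrist",q,.079,c) for q in b]); e=P[abs(np.hypot(P[:,0]-.586,P[:,1]+.078)-.062)<.006]; print(len(e),circ(e))
p=proj("wrist",np.array([.586,-.078,.103]),c);print(p);x,y=map(int,p); cv2.imwrite("pics/w8c.png",cv2.resize(im[max(0,y-100):y+80,x-120:x+120],None,fx=3.2,fy=3.2,interpolation=cv2.INTER_CUBIC)[:,:,::-1])
```

```text
16.275 [ 0.5856 -0.0763  0.1695] [ 3.1408e+00  3.0000e-04 -2.9167e+00] 0.16984562269300943 [ 0.4  0.2 -1.8]
433 44
297 (array([ 0.5861, -0.078 ]), np.float64(0.0614), np.float64(0.00021))
[260.04817617 205.52626442]
```

View pics/w8c.png

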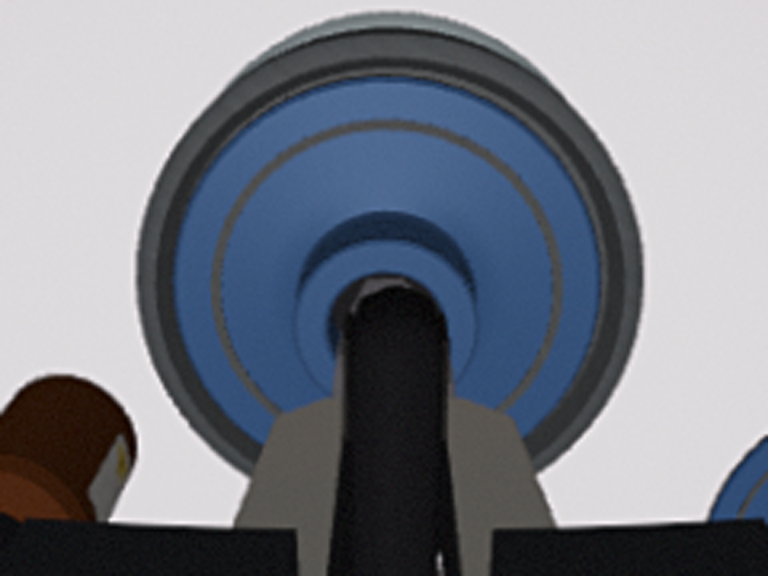

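The lid is seated and centred at (0.5861, -0.078) in the rim, and the key hovers over its hub. I'll lower it gently and watch the force.

send_rows --plan '[0,0,0,0,0,0,-3,0,0,0,-6,0,0,0,-9,0,0,0,-12,0,0,0,-15,0,0,0,-18,0,0,0,-18,0]'

```text
time: 17.32
tcp_pos: [0.5851, -0.0783, 0.1508]
ee_rot: [3.142, -0.001, -2.92]
force: [-0.8, -0.1, -2.1]
width: 0.176
```

No contact force although it is already below the nut's top, so it's going on. Continuing.

send_rows --plan '[0,0,-2,0,0,0,-4,0,0,0,-6,0,0,0,-7,0,0,0,-8,0,0,0,-8,0]'

```text
time: 18.08
tcp_pos: [0.5857, -0.0781, 0.143]
ee_rot: [-3.142, 0.0, -2.919]
force: [-1.1, 0.1, -2.4]
width: 0.167
```

send_rows --plan '[0,0,-0.5,0,0,0,-1,0,0,0,-1,0,0,0,-1,0]'

```text
time: 18.58
tcp_pos: [0.586, -0.0781, 0.1426]
ee_rot: [-3.141, 0.001, -2.919]
force: [-2.2, 1.4, 3.0]
width: 0.17
```

Run:
```python
from h import *
for i in range(2):
    a=save("side","side9");o=arm.observe();print(o["time"],o["tcp_pos"].round(4),o["ee_rot"].round(4),o["width"],o["force"].round(1))
u,v=proj("side",np.array([.586,-.078,.12])).astype(int)
A=cv2.resize(a[v-45:v+55,u-60:u+60],None,fx=4,fy=4,interpolation=cv2.INTER_CUBIC)
t=save("top","top9");u,v=proj("top",np.array([.45,.17,.05])).astype(int)
B=cv2.resize(t[v-50:v+50,u-40:u+40],None,fx=4,fy=4,interpolation=cv2.INTER_CUBIC)
cv2.imwrite("pics/f9.png",np.hstack([A,B])[:,:,::-1])
for d in arm.landmark_of("side","key_a_grip"): print(np.round(d["point"],1),round(d["conf"],2),"expected",proj("side",np.array([.586,-.078,.161])).round(1))
```

```text
18.625 [ 0.586  -0.0781  0.1426] [-3.1414e+00  8.0000e-04 -2.9194e+00] 0.1728554336324839 [-1.6 -0.1  2.9]
18.675 [ 0.586  -0.0781  0.1426] [-3.1414e+00  8.0000e-04 -2.9193e+00] 0.1671138340389277 [-2.  -0.2  4.2]
[282.2 232.5] 0.87 expected [232.9 161.7]
[201.6 185.4] 0.63 expected [232.9 161.7]
```

View pics/f9.png

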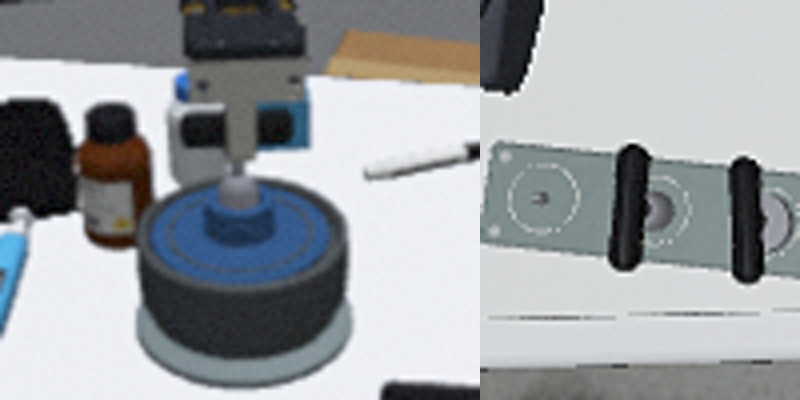

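The side view shows the key upright in the hub and the handle held. The top view shows the other two keys still on their posts and the third post empty. Contact came at TCP z = 0.1426, exactly the predicted floor height (0.1425). I'll do one check of the handle height in the image, then hand in.

Run:
```python
from h import *
u,v=proj("side",np.array([.586,-.078,.12])).astype(int)
got=np.array([u-60+238/4,v-45+128/4]); exp=proj("side",np.array([.586,-.078,.1615])); up=proj("side",np.array([.586,-.078,.1755]))
print(got,exp,up)
o=arm.observe();print(o["time"],o["width"],o["force"].round(1))
if abs(got[1]-exp[1])<2.5: print(arm.hand_in())
```

```text
[232.5 161. ] [232.92558676 161.57401951] [232.83211185 156.95022259]
18.775 0.1722589740547396 [-2.6 -0.3  3.4]
the job is handed in; nothing more can be done
None
```

The rotor is closed and the right key is fully down over the nut, with the gripper still holding its handle. I handed the job in at about 18.8 s of robot time; it gives no verdict.

- **Lid:** I set the front lid into the rim and let go. The wrist camera then put its centre at (0.586, −0.078), within about 1 mm of my estimate of the rotor centre, and the picture showed it inside the rim.
- **Key choice:** I tried only one key. The nut measured about 17.5 mm across flats and the recess about 30.6 mm, which fits a socket about 27.6 mm outside. The three sockets looked about 24, 28 and 35 mm, so I took the 28 mm one, the outer key at y ≈ 0.24, and it fitted first time. The other two were never touched, and the last top view shows them on their posts.
- **Key fit:** The key met no resistance past the nut's top and touched the floor at TCP height 0.1426 m, where 0.1425 m was expected. In the side picture the handle is within 1 pixel of its fully-down position; a key stopped on the nut would show about 5 pixels higher. I commanded a 40 N grip on the handle, and the opening was about 16 mm.

**Checks that disagreed:**
- The rotor-centre fits differed by up to 6 mm in x until I checked intensity profiles, which settled it.
- The final key detector in the side picture reported two other points, at about (282,232) and (202,185). I measured the handle by hand from the picture instead.

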